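# Unlatch the oblong tool chest in the pottery studio

## Robot

A 6-joint arm with a two-finger parallel gripper is mounted at the origin on the work surface. World frame = base frame: x ahead of the robot, y to its left, z up, the work surface at z = 0. Lengths are in m, angles in rad, forces in N, time in s.
With the tool pointing down it reaches from about 0.35 to 0.775 m from the base axis. Payload 7.3 kg.
Tool frame: the origin (TCP) lies between the finger pads; the fingertips stand 17 mm ahead of it and the grasp point (between the pads) lies 2 mm behind it; z points along the fingers, y is the direction in which the jaws open and shut (so a half turn about z gives the same grasp; the last joint's range is limited). The gripper opens to 92 mm and grips with 3 to 60 N. Pads are 19 mm wide; open, the fingers measure 130 mm over their backs; the gripper's body (75 mm by 190 mm) begins 47 mm behind the grasp point.
Start: joints at [-1.268, 0.342, 1.524, -0, 1.275, -0.146], TCP at [0.228, -0.473, 0.244] pointing down, gripper open.
Joint ranges: [-2.53, 2.53], [-0.77, 2.02], [0.04, 2.7], [-1, 4.14], [0.28, 2.66], [-3.11, 3.11]. Speed limits (rad/s): [2.57, 2.57, 3.14, 3.14, 3.14, 3.14].

## Interface

Orientations are given as [roll, pitch, yaw] about the fixed x, y, z axes, in that order (R = Rz(yaw) Ry(pitch) Rx(roll)).
In Python, from cell import sensors, vision, hand_in gives the robot as it stands.
- The arm moves only by the tool step_arm, never from a script. Its argument "series" is a list of rows, each a list of 5 numbers: the opening, from 0 (shut) to 1 (fully open), then the shift along the world's x, y, z each as a share of 25 mm, from -1 to 1, then the turn about the world's z as a share of 0.08 rad, from -1 to 1. A call has 1 to 12 rows; each row shifts and turns the commanded pose from where the row before left it; what a row does not reach is not made up. A row lasts 1/10 s, in which the tool goes at most 50 mm and 8.59 degrees, less where a joint would pass 70% of its speed; a pose out of reach is approached as far as the arm can. A call with a number of a shift or a turn outside -1 to 1 is refused whole. A call with a gripper value outside its range is refused whole. The fingers move at their own pace and stop on an object; "squeeze" is the grip in N (left out, the last holds). Time passes only in rows, so rows that do not move let the fingers close. It gives the time, the measured TCP pose, the force and the opening at its end, in the units of the state.
- sensors.observe(): the state, without advancing time (a new reading comes with each control period).
- vision.read_camera(name): name is "scene" or "top"; returns a dict with "pixels" (400x640x3 uint8, blue, green, red), "range_z" (400x640 float32, m along the optical axis (not along the pixel's ray), 0 where there is no reading), "camera_matrix" (3x3 intrinsics, pixels), "pose" (4x4, takes a point from camera to world coordinates). Camera axes: x right, y down, z forward; pixel columns grow to the right and rows downward; lengths in m; the calibration is good to about 2 mm. A picture is of the moment at which its call begins.
- hand_in(): hands the job in, once; it reports no verdict.
The state is a dict: "time": time; "qpos": joint angles; "qvel": joint speeds; "joint_efforts": joint torques, N m; "tool_pos": TCP position; "tool_rot": TCP orientation; "contact_force": force on the tool from outside, world axes, zero at the start; "torque": the same for the moment, N m; "opening": finger opening in m.
Only numpy, scipy, OpenCV 4.12 (cv2) and the standard library are available. Lean on these libraries where they do the work, as an engineer would, in place of code of your own. Each camera call takes 0.05 s, during which the arm holds its last target.

## Task

Unlatch the oblong one of the two steel tool chests: push the release button in its lid so that the sunken T-handle pops out, then turn the handle clockwise (seen from above) as far as it goes, about a quarter turn, let go and draw the gripper clear. Leave the handle of the square chest sunk in its lid.

Things in the scene. Friction and masses are not known exactly. Their poses are not given: they have to be found in the camera images.
- long_button (a point): Round black button, 26 mm across, 10 mm proud of the lid of the fixed OBLONG chest (200 x 340 mm, lid 110 mm above the table; the other chest is 210 mm square), in line with the sunken handle, 85 mm from its pivot. The point is the centre of its top. Press straight down: travel 8 mm, frees the handle after about 6 mm, takes about 4 N, then a firm stop; it springs back up.
- long_grip (a point): Steel T-handle bar of the OBLONG chest, 100 x 18 x 18 mm; the point is its centre, on its vertical pivot, and turns with it: y along the bar (at first towards the button), z up. At first sunk in a tight slot, top 1 mm above the lid; popped out, its underside is 15 mm above the lid: grip it from above across the 18 mm. Light friction (0.1 N m); stays where left.
- long_pop (a joint): How far the oblong chest's handle has come up, in m: 0 sunk (start), 0.032 popped out. A spring lifts it by itself once the button is pressed; then a catch keeps it from going back more than about 4 mm. A clay cup 35 mm tall stands on this lid beyond the handle's end that is away from the button.
- long_turn (a joint): Turn of the oblong chest's popped-out handle, in rad: 0 at the start (bar in line with the button), grows clockwise seen from above to the stop at 1.5, where the chest is unlatched.
- small_pop (a joint): How far the SQUARE chest's handle has come up, in m: 0 sunk (start). To be left sunk.

How it is judged:
By the outcome, as a careful person would: the job done as asked, in the order asked, and still so for the second after the job is handed in, with the robot touching nothing.
It also fails if it takes over 42 s, if anything falls off the work surface, if the arm or the gripper's body presses on something with over 40 N, if the wrist force passes 120 N, or if a joint passes its speed limit or range.

## Working session

There is one attempt and no reset: what is moved stays moved. The work goes in short steps, Python scripts to look and compute and a tool call to move; the robot and the scene stay as the last step left them, time stands still between calls to the robot, and variables do not carry over. Pictures are saved under pics/ and viewed, and the job is handed in when it is done.

Besides the shell and the picture viewer there is one more tool, called as name(argument=value, ...) on one line, values as JSON. step_arm: Moves the arm, as the interface text tells. Its arguments: {"type":"object","properties":{"series":{"type":"array","items":{"type":"array","items":{"type":"number","minimum":-1,"maximum":1}}},"squeeze":{"type":"number"}},"required":["series"]}

```bash
mkdir -p pics; cat > h.py <<'E'
import numpy as np,cv2
from cell import sensors,vision
def shot(n):
    d=vision.read_camera(n); np.savez(''+n+'.npz',**d); return d
def w(d,u,v,z=None):
    K=d['camera_matrix'];P=d['pose']
    r=np.array([(u-K[0,2])/K[0,0],(v-K[1,2])/K[1,1],1.])
    if z is None:
        p=r*d['range_z'][int(round(v)),int(round(u))]; return P[:3,:3]@p+P[:3,3]
    q=P[:3,:3]@r; return P[:3,3]+q*(z-P[2,3])/q[2]
E
python3 - <<'E'
from h import *
for n in('scene','top'):
    d=shot(n);cv2.imwrite(f'pics/{n}0.png',d['pixels']);print(d['pose'].round(3),d['camera_matrix'])
s=sensors.observe();print(s)
E
```

```text
[[ 0.55   0.672 -0.497  0.931]
 [ 0.835 -0.435  0.336 -0.253]
 [ 0.009 -0.6   -0.8    0.73 ]
 [ 0.     0.     0.     1.   ]] [[404.57752213   0.         319.30349689]
 [  0.         404.57752213 196.5933029 ]
 [  0.           0.           1.        ]]
[[ 0.017 -0.977  0.211  0.379]
 [-1.    -0.016  0.01  -0.009]
 [-0.007 -0.212 -0.977  1.006]
 [ 0.     0.     0.     1.   ]] [[417.61326069   0.         323.12147623]
 [  0.         417.61326069 202.79754044]
 [  0.           0.           1.        ]]
{'time': 0.1, 'qpos': array([-1.26800210e+00,  3.42657959e-01,  1.52490589e+00,  1.92252069e-05,
        1.27537697e+00, -1.45978891e-01]), 'qvel': array([-0.00191176, -0.00259659, -0.00104736, -0.00025678,  0.00089703,
       -0.0010342 ]), 'joint_efforts': array([ 1.24528200e-03, -4.32003558e+01, -2.44696158e+01,  7.18374504e-02,
        5.25989605e-02, -7.37839537e-05]), 'tool_pos': array([ 0.22771375, -0.47268371,  0.24311733]), 'tool_rot': array([-3.14026150e+00, -2.14294912e-04,  4.48767371e-01]), 'contact_force': array([-0.94578669,  0.25512145,  0.53654839]), 'torque': array([-0.00412482, -0.0021357 ,  0.0448359 ]), 'opening': 0.09171069701616519}
```

View pics/top0.png

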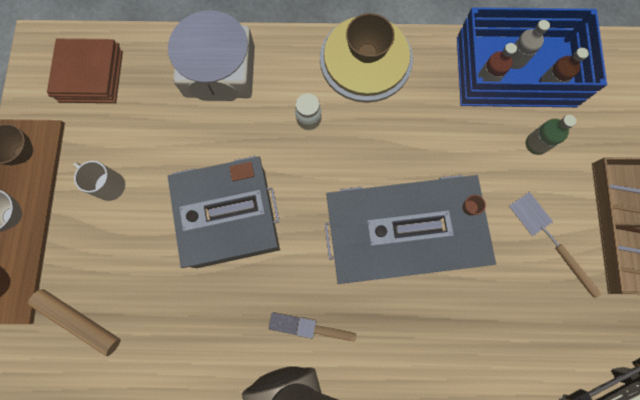

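View pics/scene0.png

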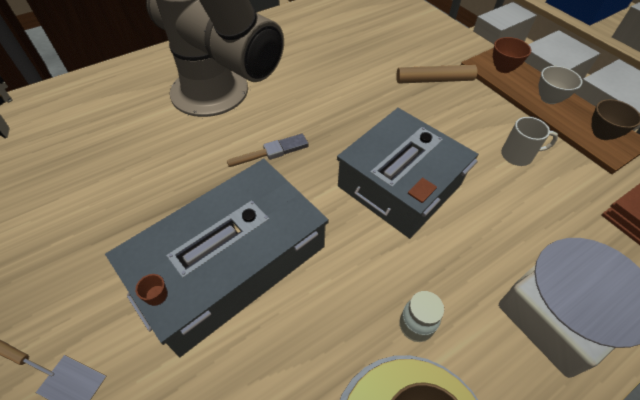

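```bash
python3 - <<'E'
from h import *
d=dict(np.load('top.npz'));c=d['pixels'][170:290,320:500]
cv2.imwrite('pics/t1.png',cv2.resize(c,None,fx=4.4,fy=4.4,interpolation=cv2.INTER_CUBIC))
d=dict(np.load('scene.npz'));c=d['pixels'][180:300,130:290]
cv2.imwrite('pics/s1.png',cv2.resize(c,None,fx=5,fy=5,interpolation=cv2.INTER_CUBIC))
E
```

```text
(no output)
```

View pics/t1.png

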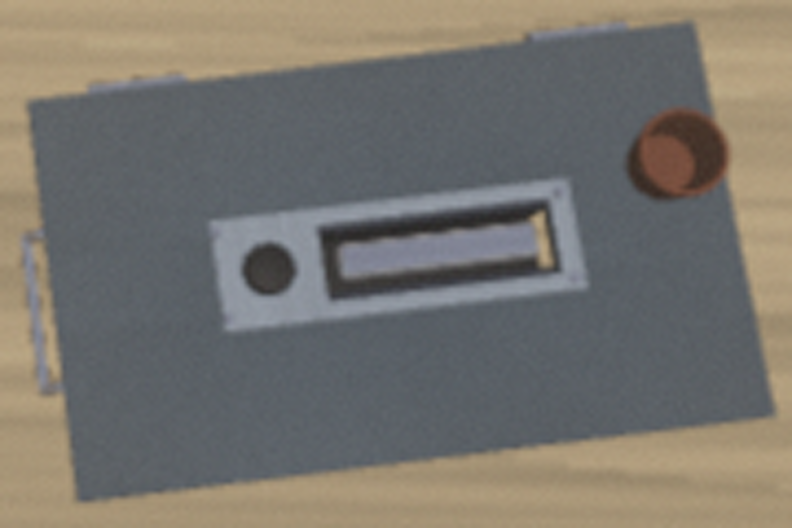

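View pics/s1.png

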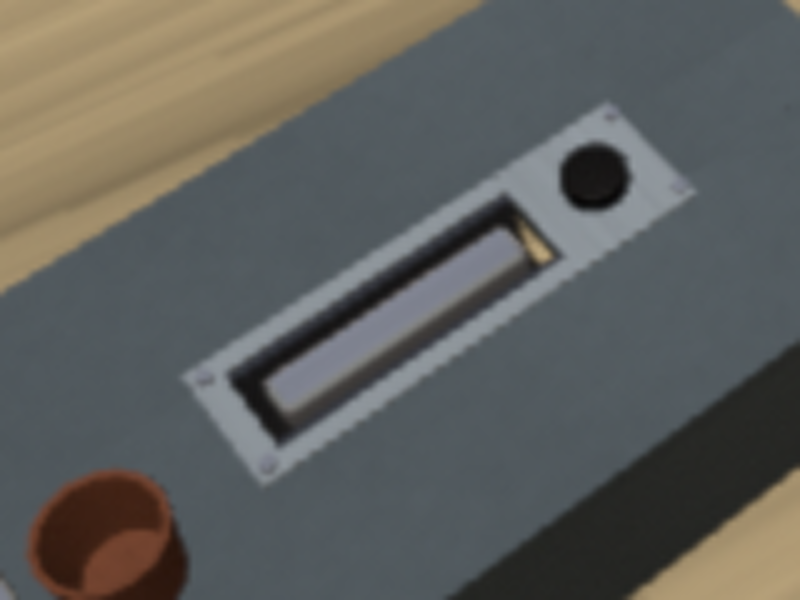

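```bash
python3 - <<'E'
from h import *
t=dict(np.load('top.npz'));s=dict(np.load('scene.npz'))
for d,b,g,c in((t,(380.7,230.4),(419.4,226.4),(474,205.5)),(s,(248.6,214.6),(208.2,243),(151,285))):
    B=w(d,*b,.12);G=w(d,*g,.111);print(B,w(d,*b),G,w(d,*g),np.linalg.norm((B-G)[:2]),np.arctan2(*(B-G)[[1,0]]),w(d,*c,.145))
E
```

```text
[ 0.51233782 -0.12379676  0.12      ] [ 0.51258654 -0.12401113  0.11834557] [ 0.52378441 -0.20864844  0.111     ] [ 0.52383542 -0.20871887  0.11068436] 0.08562028249925792 1.7048879924087945 [ 0.56455566 -0.31694242  0.145     ]
[ 0.51642701 -0.12751787  0.12      ] [ 0.51628918 -0.12747614  0.11979717] [ 0.5255746 -0.2128273  0.111    ] [ 0.52592607 -0.21286209  0.11153671] 0.08579846506528718 1.6776165514603123 [ 0.56887791 -0.31967091  0.145     ]
```

step_arm(series=[[0,0.64,0.77,0,0.86],[0,0.64,0.77,0,0.86],[0,0.64,0.77,0,0.86],[0,0.64,0.77,0,0.86],[0,0.64,0.77,0,0.86],[0,0.64,0.77,0,0.86],[0,0.64,0.77,0,0.86],[0,0.64,0.77,0,0.86],[0,0.64,0.77,0,0.86],[0,0.64,0.77,0,0.86],[0,0.64,0.77,0,0.86],[0,0.64,0.77,0,0.86]], squeeze=20)

```text
time: 1.3
tool_pos: [0.4202, -0.241, 0.2434]
tool_rot: [-3.141, -0.0, 1.277]
contact_force: [-0.2, -1.5, 0.2]
opening: 0.0022
```

step_arm(series=[[0,0.64,0.77,0,0.86],[0,0.64,0.77,0,0.86],[0,0.64,0.77,0,0.86],[0,0.64,0.77,0,0.86],[0,0.64,0.77,0,0.86],[0,0.64,0.77,0,0.86],[0,0,0,0,0],[0,0,0,0,0]])

```text
time: 2.1
tool_pos: [0.5156, -0.1263, 0.2432]
tool_rot: [-3.141, -0.0, 1.687]
contact_force: [-0.7, -0.1, -0.6]
opening: 0.0006
```

step_arm(series=[[0,-0.04,0.02,-0.9,0],[0,0,0,-0.9,0],[0,0,0,-0.9,0],[0,0,0,-0.9,0],[0,0,0,-0.3,0],[0,0,0,0,0]])

```text
time: 2.7
tool_pos: [0.5139, -0.1265, 0.1455]
tool_rot: [-3.139, -0.001, 1.686]
contact_force: [-0.1, -0.9, -0.1]
opening: 0.0004
```

```bash
python3 - <<'E'
from h import *
d=shot('scene');c=d['pixels'][140:300,130:340]
cv2.imwrite('pics/s2.png',cv2.resize(c,None,fx=3.5,fy=3.5,interpolation=cv2.INTER_CUBIC))
E
```

```text
(no output)
```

View pics/s2.png

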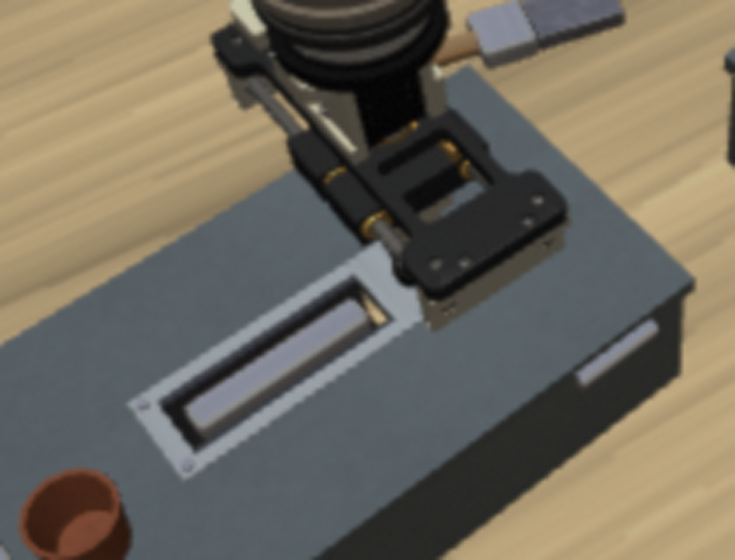

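step_arm(series=[[0,0,0.16,0,0],[0,0,0,-0.2,0],[0,0,0,-0.12,0],[0,0,0,-0.1,0],[0,0,0,-0.08,0],[0,0,0,0,0]])

```text
time: 3.35
tool_pos: [0.5149, -0.1219, 0.1338]
tool_rot: [3.141, -0.0, 1.687]
contact_force: [-0.4, 0.9, 2.6]
opening: 0.0002
```

step_arm(series=[[0,0,0,-0.08,0],[0,0,0,-0.08,0],[0,0,0,0,0]])

```text
time: 3.65
tool_pos: [0.5149, -0.1219, 0.1296]
tool_rot: [3.141, -0.0, 1.687]
contact_force: [-0.3, 1.3, 4.8]
opening: 0.0002
```

```bash
python3 - <<'E'
from h import *
d=shot('scene');c=d['pixels'][140:300,130:340]
cv2.imwrite('pics/s3.png',cv2.resize(c,None,fx=3.5,fy=3.5,interpolation=cv2.INTER_CUBIC))
E
```

```text
(no output)
```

View pics/s3.png

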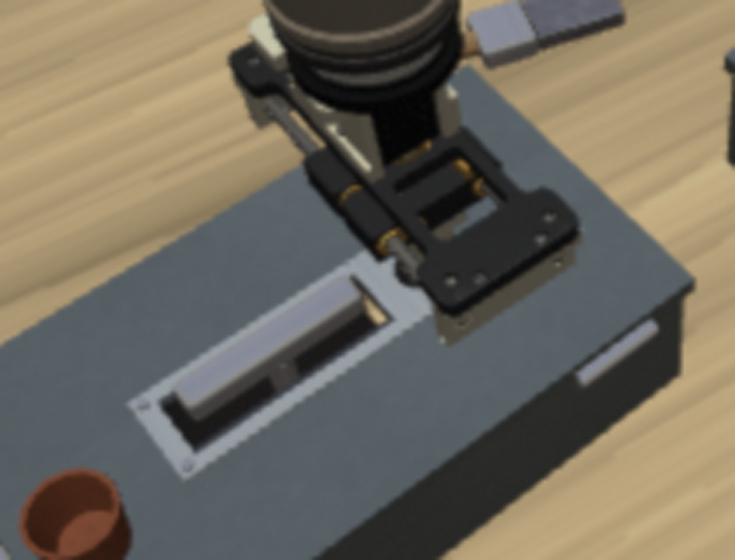

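step_arm(series=[[0,0,0,0,0],[0,0,0,0.6,0],[0,0,0,1,0],[0,0,0,1,0],[0.6,0.1,-0.9,0.8,0],[0.6,0.1,-0.9,0,0],[0.6,0.1,-0.9,0,0],[0.6,0.1,-0.86,0,0],[0.6,0,0,0,0]])

```text
time: 4.6
tool_pos: [0.5247, -0.2135, 0.2141]
tool_rot: [-3.141, 0.001, 1.685]
contact_force: [-0.5, 0.4, 0.2]
opening: 0.0357
```

```bash
python3 - <<'E'
from h import *
d=shot('scene');c=d['pixels'][140:300,130:340]
a=cv2.resize(c,None,fx=3.5,fy=3.5,interpolation=cv2.INTER_CUBIC)
cv2.imwrite('pics/s4.png',a)
d=shot('top');c=d['pixels'][170:290,320:500]
cv2.imwrite('pics/t4.png',cv2.resize(c,None,fx=4,fy=4,interpolation=cv2.INTER_CUBIC))
E
```

```text
(no output)
```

View pics/s4.png

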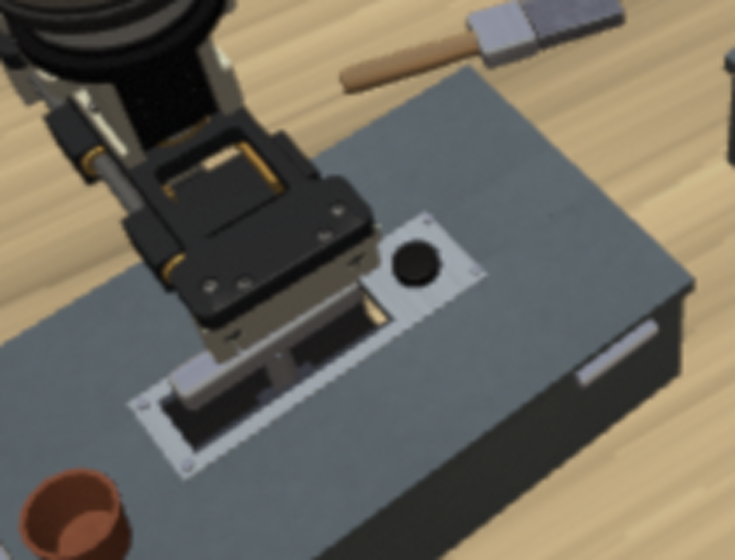

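View pics/t4.png

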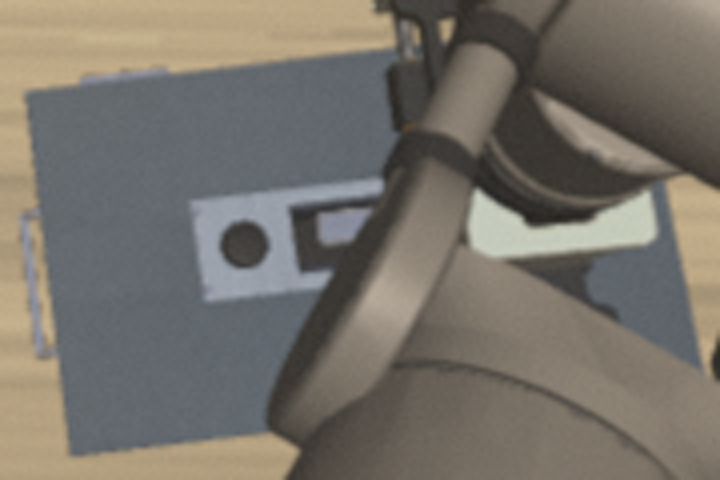

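step_arm(series=[[0.6,0,0.06,-0.9,0],[0.6,0,0,-0.9,0],[0.6,0,0,-0.8,0],[0.6,0,0,-0.5,0],[0.6,0,0,0,0],[0.6,0,0,0,0]])

```text
time: 5.3
tool_pos: [0.5251, -0.2092, 0.1377]
tool_rot: [3.141, 0.0, 1.688]
contact_force: [0.4, -0.0, 0.7]
opening: 0.0553
```

```bash
python3 - <<'E'
from h import *
d=shot('scene');c=d['pixels'][140:300,130:340]
a=cv2.resize(c,None,fx=3.5,fy=3.5,interpolation=cv2.INTER_CUBIC)
cv2.imwrite('pics/s5.png',a)
for u,v in((183,250),(184,249),(186,247)):print(w(d,u,v))
E
```

```text
[ 0.53620108 -0.25496054  0.1428942 ]
[ 0.5349925  -0.25287292  0.14239887]
[ 0.53412989 -0.24868234  0.1437249 ]
```

View pics/s5.png

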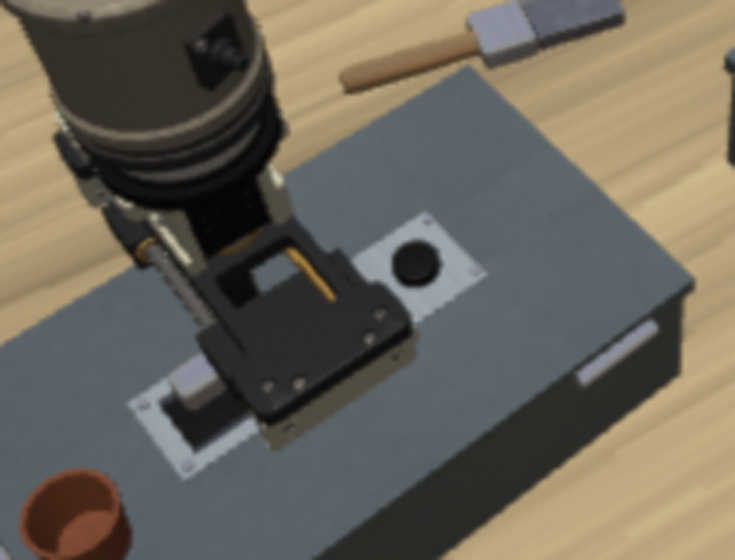

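step_arm(series=[[0,0,0,-0.1,0],[0,0,0,0,0],[0,0,0,0,0],[0,0,0,0,0],[0,0,0,0,0]], squeeze=12)

```text
time: 5.85
tool_pos: [0.5249, -0.2096, 0.1349]
tool_rot: [3.141, 0.0, 1.687]
contact_force: [-0.1, -1.0, -0.8]
opening: 0.0199
```

step_arm(series=[[0,0,0,0,0],[0,0,0,0,0],[0,0,0,0,-0.3],[0,0,0,0,-0.6],[0,0,0,0,-0.6]])

```text
time: 6.35
tool_pos: [0.5247, -0.2096, 0.1349]
tool_rot: [-3.141, 0.0, 1.564]
contact_force: [-1.9, -0.8, 1.2]
opening: 0.0178
```

Good grip (17.8 mm), low forces. Turn on.

step_arm(series=[[0,0,0,0,-0.7],[0,0,0,0,-0.7],[0,0,0,0,-0.7],[0,0,0,0,-0.7],[0,0,0,0,-0.7],[0,0,0,0,-0.7],[0,0,0,0,-0.7],[0,0,0,0,-0.7],[0,0,0,0,-0.7],[0,0,0,0,-0.7]])

```text
time: 7.35
tool_pos: [0.5248, -0.2096, 0.1348]
tool_rot: [3.141, 0.0, 1.004]
contact_force: [-0.2, -0.5, 0.8]
opening: 0.0179
```

step_arm(series=[[0,0,0,0,-0.7],[0,0,0,0,-0.7],[0,0,0,0,-0.7],[0,0,0,0,-0.7],[0,0,0,0,-0.7],[0,0,0,0,-0.7],[0,0,0,0,-0.7],[0,0,0,0,-0.7]])

```text
time: 8.15
tool_pos: [0.525, -0.2098, 0.1348]
tool_rot: [3.141, -0.0, 0.556]
contact_force: [0.1, -1.3, 1.0]
opening: 0.0178
```

```bash
python3 -c "
from h import *
print(sensors.observe())"
```

```text
{'time': 8.15, 'qpos': array([-5.15544422e-01,  5.20155863e-01,  1.56170954e+00, -3.12449346e-04,
        1.05907817e+00,  4.99569481e-01]), 'qvel': array([ 4.30815997e-04,  3.08038081e-03, -2.31936558e-04, -8.33880681e-05,
       -1.15650112e-03,  5.57046269e-01]), 'joint_efforts': array([  0.57512462, -48.72765899, -21.36515915,   0.42218266,
        -0.05534218,  -0.6459493 ]), 'tool_pos': array([ 0.52495789, -0.20975361,  0.13484545]), 'tool_rot': array([ 3.14089236e+00, -7.17119875e-05,  5.55835359e-01]), 'contact_force': array([ 0.14022495, -1.2598121 ,  0.97170216]), 'torque': array([-0.16119469,  0.13933755,  0.07621279]), 'opening': 0.017828354207136583}
```

step_arm(series=[[0,0,0,0,-0.7],[0,0,0,0,-0.7],[0,0,0,0,-0.7],[0,0,0,0,-0.7],[0,0,0,0,-0.7],[0,0,0,0,-0.5],[0,0,0,0,0]])

```text
time: 8.85
tool_pos: [0.525, -0.2099, 0.1348]
tool_rot: [3.141, -0.0, 0.238]
contact_force: [-1.6, -2.1, 1.7]
opening: 0.0178
```

```bash
python3 -c "
from h import *
s=sensors.observe();print(s['tool_rot'],s['torque'],s['joint_efforts'][5])"
```

```text
[ 3.14077819e+00 -3.87185665e-04  2.37903450e-01] [-0.26510039  0.06610437  0.01306855] 0.4232372436672449
```

step_arm(series=[[0,0,0,0,-0.4],[0,0,0,0,-0.3],[0,0,0,0,0]])

```text
time: 9.15
tool_pos: [0.525, -0.2099, 0.1349]
tool_rot: [3.141, -0.0, 0.183]
contact_force: [-0.3, -2.6, 0.2]
opening: 0.0182
```

```bash
python3 -c "
from h import *
s=sensors.observe();print(s['tool_rot'],s['torque'],s['joint_efforts'][5])"
```

```text
[ 3.14073002e+00 -3.72978102e-04  1.83319463e-01] [-0.33379145 -0.01464714  0.19108426] 0.4601486586034298
```

step_arm(series=[[0,0,0,0,-0.3],[0,0,0,0,-0.3],[0,0,0,0,0],[0,0,0,0,0]])

```text
time: 9.55
tool_pos: [0.5253, -0.2098, 0.1349]
tool_rot: [3.141, -0.001, 0.136]
contact_force: [2.8, -3.4, -0.3]
opening: 0.019
```

```bash
python3 -c "
from h import *
s=sensors.observe();print(s['tool_rot'],s['torque'],s['joint_efforts'][5])"
```

```text
[ 3.14072810e+00 -9.72994726e-04  1.35564789e-01] [-0.52782899 -0.45135143  0.38306133] 0.3725047688931227
```

step_arm(series=[[0.55,0,0,0,0],[0.55,0,0,0,0],[0.55,0,0,0,0],[0.55,0,0,0,0],[0.55,0,0,0.4,0],[0.55,0,0,0.8,0],[0.55,0,0,1,0],[0.55,0,0,1,0],[0.55,0,0,1,0],[0.55,0,0,0.6,0]])

```text
time: 10.55
tool_pos: [0.5253, -0.2097, 0.2578]
tool_rot: [3.14, -0.003, 0.135]
contact_force: [1.1, -0.8, 0.2]
opening: 0.0505
```

step_arm(series=[[0.55,-0.9,-0.8,0,0],[0.55,-0.9,-0.8,0,0],[0.55,-0.9,-0.8,0,0],[0.55,-0.9,-0.8,0,0],[0.55,-0.9,-0.8,0,0],[0.55,-0.9,-0.8,0,0],[0.55,-0.9,-0.8,0,0],[0.55,-0.9,-0.8,0,0],[0.55,0,0,0,0]])

```text
time: 11.45
tool_pos: [0.3427, -0.3715, 0.2555]
tool_rot: [3.14, 0.0, 0.132]
contact_force: [0.2, 0.3, 1.3]
opening: 0.0505
```

```bash
python3 - <<'E'
from h import *
d=shot('scene');cv2.imwrite('pics/s6.png',d['pixels'])
d=shot('top');c=d['pixels'][140:300,160:500]
cv2.imwrite('pics/t6.png',cv2.resize(c,None,fx=2.3,fy=2.3,interpolation=cv2.INTER_CUBIC))
c=d['pixels'][170:290,320:500]
cv2.imwrite('pics/t7.png',cv2.resize(c,None,fx=4.4,fy=4.4,interpolation=cv2.INTER_CUBIC))
E
```

```text
(no output)
```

View pics/s6.png

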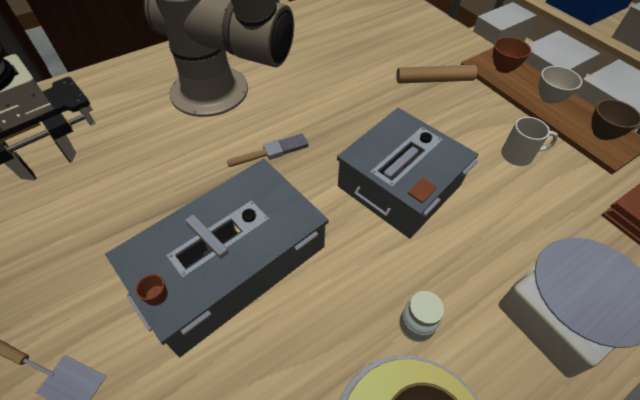

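View pics/t7.png

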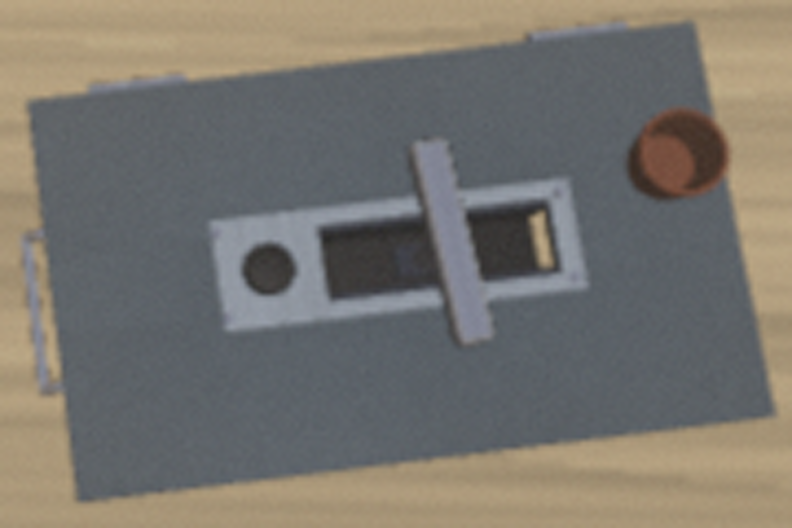

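```bash
python3 - <<'E'
from h import *
d=dict(np.load('top.npz'))
f=lambda u,v,z:w(d,(u+.5)/4.4+319.5,(v+.5)/4.4+169.5,z)
def ang(a,b,z):
    q=f(*b,z)-f(*a,z);return np.arctan2(q[1],q[0])
print('bar',ang((478,335),(430,142),.143))
print('plate long',ang((585,288),(228,329),.111),ang((568,181),(212,224),.111))
print('lid',ang((773,414),(79,500),.11),ang((693,22),(30,102),.11))
E
```

```text
bar 0.20983323584560426
plate long 1.7016816726709791 1.7086082688500424
lid 1.709041399340849 1.709989540642907
```

```bash
python3 -c "
from cell import hand_in
print(hand_in())"
```

```text
the job is handed in; nothing more can be done
None
```

The oblong chest is unlatched. I pressed its button with the closed fingertips, at about 5 N, and the T-handle popped out. I then gripped the bar at 12 N, turned it clockwise until it met the stop, let go, and drew the gripper clear.

- **Handle height:** the depth image put the top of the bar at about 0.143 m after the press, which matches fully popped out.
- **Turn:** the top picture taken after release gives about 1.495 rad, against a stop at 1.5. While turning, the torque rose and the jaws began to spread, which fits reaching the stop.
- **Surroundings:** the clay cup is where it started, and the square chest's handle is still sunk in its lid.
- **Force and time:** the forces I read between moves stayed at or below about 5 N, and the job was handed in at about 11.5 s.

No check failed. The two cameras disagreed by about 2–5 mm on the button and handle positions, so I used the average. I did not take another reading after handing in.

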